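# Hold the fourth leg in the corner for screwing

## Robot

A 7-joint arm with a two-finger parallel gripper is mounted at the origin on the work surface. World frame = base frame: x ahead of the robot, y to its left, z up, the work surface at z = 0. Lengths are in m, angles in rad, forces in N, time in s.
With the tool pointing down it reaches from about 0.35 to 0.9 m from the base axis. Payload 7.2 kg.
Tool frame: the origin (TCP) lies at the very end of the fingers, on their centre line; the grasp point (between the pads) lies 19 mm behind it (tcp_to_grasp is the distance from the TCP to the grasp point, in m); z points along the fingers, y is the line along which they close (so a half turn about z gives the same grasp; the last joint's range is limited). The gripper opens to 88 mm and grips with 3 to 60 N. Pads are 20 mm wide; open, the fingers measure 115 mm over their backs; the gripper's body (75 mm by 178 mm) begins 61 mm behind the grasp point.
Start: joints at [1.167, 0.411, -0.013, 1.596, 0.006, 1.134, -0.082], TCP at [0.206, -0.59, 0.223] pointing down, gripper open.
Joint ranges: [-2.95, 2.95], [-0.29, 1.99], [-1.47, 1.44], [0.14, 2.54], [-1.03, 4.17], [0.13, 1.85], [-2.86, 2.86]. Speed limits (rad/s): [2.39, 2.39, 3.01, 3.01, 3.14, 3.14, 3.14].

## Interface

Orientations are given as a 3x3 rotation matrix whose columns are the frame's x, y, z axes.
In Python, from rig import get_obs, snapshot, camera_model, job_done, tcp_to_grasp gives the robot as it stands. The module is installed in compiled form; this text tells all that it offers.
- The arm moves only by the shell command python3 -m pendant 'ROWS' [OPENING]. ROWS is JSON, a list of rows, each a list of 6 numbers: the shift along the tool's x, y, z in units of 25 mm (1.0 is 25 mm), then the turn, a rotation vector about the tool's x, y, z in units of 8 degrees (1.0 is 8 degrees). In form: [[tx, ty, tz, wx, wy, wz], ...]. A call has 1 to 10 rows; each row shifts and turns the commanded pose from where the row before left it, along the tool's axes as they then stand; what a row does not reach is not made up. A row lasts 1/10 s, in which the tool goes at most 50 mm and 8.59 degrees, less where a joint would pass 70% of its speed; a pose out of reach is approached as far as the arm can. A call with a number of a shift or a turn outside -1 to 1 is refused whole. A call with a gripper value outside its range is refused whole. OPENING is the opening, from 0 (shut) to 1 (fully open), set as the call begins (- or left out, the last holds). The fingers move at their own pace and stop on an object; the grip force is fixed at half the most. Time passes only in rows, so rows that do not move let the fingers close. It gives the time, the measured TCP pose, the force, the opening and the grip force at its end, in the units of the state.
- get_obs(): the state, without advancing time (a new reading comes with each control period).
- snapshot(name): name is "side" or "top"; returns (picture, depth): 400x640x3 uint8, blue, green, red; 400x640 float32, m along the optical axis (not along the pixel's ray), 0 where there is no reading.
- camera_model(name): a dict with "vfov" (degrees; the focal length in pixels is half the picture's height over the tangent of half this angle, whatever the lens; pixels are square), "cx", "cy" (the principal point, pixels), "cam_to_world" (4x4, takes a point from camera to world coordinates). Camera axes: x right, y up, looking along -z (the intrinsics and any distortion apply to the point x, -y, -z); pixel columns grow to the right and rows downward; lengths in m; the calibration is good to about 2 mm. A picture is of the moment at which its call begins. camera_model takes no time and is no camera call.
- job_done(): hands the job in; it is judged then, once.
The state is a dict: "time_s": time; "joint_positions": joint angles; "dq": joint speeds; "joint_efforts": joint torques, N m; "tcp_pos": TCP position; "eef_rot": TCP orientation; "ft_force": force on the tool from outside, world axes, zero at the start; "ft_torque": the same for the moment, N m; "width": finger opening in m; "grip_force": force on a finger pad.
Only numpy, scipy, OpenCV 4.12 (cv2) and the standard library are available. Lean on these libraries where they do the work, as an engineer would, in place of code of your own. Each camera call takes 0.05 s, during which the arm holds its last target. There are 200 camera calls.

## Task

The little plant stand lies upside down, clamped on its board, with three legs screwed on. Take the matching fourth leg from the compartment crate, stand it upright and fully down in the free corner, and press it snugly and squarely into that corner with a steady push of about 10 N against each of the two rails so that I can drive the screws from outside; leave the other parts and the things on the table where they are. Finish while still gripping the leg and keeping up the push: do not let go.

Things in the scene. Friction and masses are not known exactly. Their poses are not given: they have to be found in the camera images.
- leg_center (a point): The leg to fit: plain square pine post 30 x 30 x 110 mm, upright in one compartment of the crate. This point is its centre, 55 mm above its foot; z along its length, x and y square to its side faces (all four alike, both ends alike). Grip it in its upper 45 mm: the crate's rim is 44 mm and the rails are 36 mm above its foot.
- leg: The same leg; origin at the centre of its foot. About 0.04 to 0.075 kg; wood on wood has a friction coefficient of about 0.6.
- corner (a point): The free corner of the upturned stand: the point on the surface of its top board (55 mm above the table) where the inner faces of the two rails meet. x points square to the long rail, out of the corner; y points along the long rail, away from the short rail, into the frame; z up. A leg pressed home has its centre at x -15, y +15, z +55 mm from here, sides parallel to the rails.
- rail_long: The long rail at the free corner, 16 mm thick, 248 mm long, 36 mm high above the board; its inner face is square to the x axis of the corner. Origin at the middle of its lower face, x and y as for the corner.
- rail_short: The short rail at the free corner, 16 mm thick, 190 mm long, 36 mm high above the board; its inner face is square to the y axis of the corner. Origin at the middle of its lower face, x and y as for the corner.
- stand: Upturned plant stand, rigid, on a board 280 x 380 mm, held by two F-clamps (206 mm high, away from the free corner); does not move. Its legs (30 x 30 x 110 mm) reach 165 mm above the table, its rails 91 mm. Origin on the table under the board's middle, axes as the corner. The nearest fitted leg is 128 mm from the home of the new one, centre to centre.
- crate: Open plywood crate 152 x 152 x 50 mm, fixed, four square compartments (2 x 2) at a pitch of 73 mm, wall 6 mm, floor 6 mm. Origin at the centre of its underside, z up. One piece stands in each compartment, in any order.
- dowel: Round piece in the crate, 30 mm diameter, 110 mm long; not wanted. Origin at the centre of its foot.
- short_post: Short square piece in the crate, 30 x 30 x 72 mm; not wanted. Origin at the centre of its foot.
- thin_post: Thin square piece in the crate, 18 x 18 x 110 mm; not wanted. Origin at the centre of its foot.
- paint_bottle: Bystander: red paint bottle, 72 mm diameter, 170 mm high. Origin under its base.
- brush_jar: Bystander: glass jar with paint brushes, 76 mm diameter, 240 mm high with the brushes. Origin under its base.
- glue_stick: Bystander: upright glue stick, 30 mm diameter, 98 mm high. Origin under its base.
- scissors: Bystander: scissors lying flat, 160 mm long. Origin at the pivot, on the table.
- screw_dish: Bystander: small steel dish of screws, 74 mm diameter, 20 mm high. Origin under its base.
- swing_bottle: Bystander: swing-top glass bottle, 74 mm diameter, 267 mm high. Origin under its base.

How it is judged:
On the way, in this order (a step that is already met when the one before it is completed fails the run):
1. the leg is lifted out of the crate by the fingers (z of leg_center in the frame of crate above 0.108 m and contact force between the fingers and leg above 1 N), for 0.1 s.
2. the leg stands square in the free corner and is pressed against both rails within the force band for two seconds on end (contact force between leg and rail_long between 3 and 22 N and contact force between leg and rail_short between 3 and 22 N and x of leg_center in the frame of corner between -0.019 and -0.011 m and y of leg_center in the frame of corner between 0.011 and 0.019 m and z of leg_center in the frame of corner between 0.052 and 0.058 m and angle between leg_center's own z axis and vertical below 0.05 rad and (angle between the x axis of leg_center and the x axis of corner, either way round below 0.06 rad or angle between the x axis of leg_center and the y axis of corner, either way round below 0.06 rad) and contact force between the fingers and leg above 1 N), for 2 s.
At the end, for the whole second after the job is handed in: Leg gripped in the free corner, at rest: centre within 4 mm sideways and 3 mm in height of home, upright within 0.05 rad, square within 0.06 rad, pressed on each of the two rails with 3 to 22 N; other crate pieces and bystanders moved less than 30 mm (all of step 2 and linear speed of leg below 0.01 m/s and not (distance of any of dowel, short_post, thin_post from where it was at the start of the episode above 0.03 m) and not (distance of any of paint_bottle, brush_jar, glue_stick, scissors, screw_dish, swing_bottle from where it was at the start of the episode above 0.03 m)); the arm keeps its last pose, push and grip.
It fails at once if another piece in the crate is moved by more than 30 mm (distance of any of dowel, short_post, thin_post from where it was at the start of the episode above 0.03 m).
It fails at once if a bystander is moved by more than 30 mm (distance of any of paint_bottle, brush_jar, glue_stick, scissors, screw_dish, swing_bottle from where it was at the start of the episode above 0.03 m).
It also fails if it takes over 70 s, if anything falls off the work surface, if the arm or the gripper's body presses on something with over 40 N, if the wrist force passes 120 N, or if a joint passes its speed limit or range.

## Working session

There is one attempt and no reset: what is moved stays moved. The work goes in short steps, Python scripts to look and compute and a shell command to move; the robot and the scene stay as the last step left them, time stands still between calls to the robot, and variables do not carry over. Pictures are saved under pics/ and viewed, at most 10 in all, crops included, and the job is handed in when it is done.

```bash
mkdir -p pics; cat > h.py <<'E'
import numpy as np, cv2
from rig import *
def cam(n):
    m=camera_model(n); f=200/np.tan(np.radians(m["vfov"])/2); return m,f,np.array(m["cam_to_world"])
def ray(n,u,v):
    m,f,T=cam(n); d=T[:3,:3]@np.array([(u-m["cx"])/f,-(v-m["cy"])/f,-1]); return T[:3,3],d
def onz(n,u,v,z):
    o,d=ray(n,u,v); return o+d*(z-o[2])/d[2]
def cloud(n,D):
    m,f,T=cam(n); v,u=np.mgrid[:400,:640]
    P=np.stack([(u-m["cx"])/f*D,-(v-m["cy"])/f*D,-D],-1)
    return P@T[:3,:3].T+T[:3,3]
E
python3 - <<'E'
from h import *
for n in("side","top"):
    p,d=snapshot(n); cv2.imwrite(f"pics/{n}0.png",p); np.save(n+"0.npy",d)
    m=camera_model(n); print(n,{k:(np.round(v,3).tolist() if k=="cam_to_world" else v) for k,v in m.items()}, (d==0).mean())
o=get_obs(); print(o["tcp_pos"],np.round(o["eef_rot"],3).tolist(),o["width"],o["ft_force"],tcp_to_grasp)
E
```

```text
side {'vfov': 45.18729294508851, 'cx': 314.9322596533373, 'cy': 203.73280419080018, 'cam_to_world': [[0.93, 0.28, -0.239, 0.128], [-0.368, 0.675, -0.64, -1.041], [-0.018, 0.683, 0.73, 1.275], [0.0, 0.0, 0.0, 1.0]]} 0.0145390625
top {'vfov': 47.16939209164138, 'cx': 320.3100090171317, 'cy': 205.38328907524934, 'cam_to_world': [[0.0, 0.989, -0.151, 0.331], [-1.0, -0.002, -0.012, 0.006], [-0.012, 0.151, 0.989, 1.453], [0.0, 0.0, 0.0, 1.0]]} 0.0042109375
[ 0.20578097 -0.58970018  0.22189867] [[0.944, 0.33, -0.001], [0.33, -0.944, 0.001], [-0.0, -0.001, -1.0]] 0.08762843194942352 [0.03680399 0.21550933 0.36073189] 0.0187
```

View pics/top0.png

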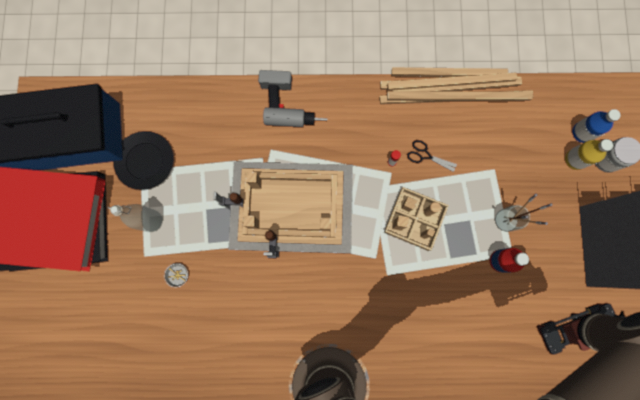

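View pics/side0.png

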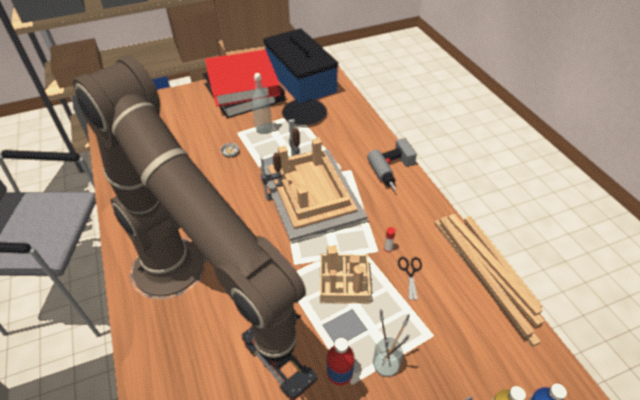

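The top view shows the stand at about (290,207), the crate at (415,218) and the gripper at (575,330). In the side view the crate is at (347,278). I'll enlarge both areas next.

```bash
python3 - <<'E'
from h import *
t=cv2.imread("pics/top0.png"); s=cv2.imread("pics/side0.png")
a=cv2.resize(t[155:260,220:360],None,fx=400/140,fy=400/140,interpolation=cv2.INTER_CUBIC)
b=cv2.resize(t[180:255,380:455],(400,400),interpolation=cv2.INTER_CUBIC)[:300]
b=cv2.resize(t[182:257,375:455],(400,375),interpolation=cv2.INTER_CUBIC)[:300]
c=cv2.resize(s[130:235,255:395],(400,300),interpolation=cv2.INTER_CUBIC)
d=cv2.resize(s[235:310,307:407],(400,300),interpolation=cv2.INTER_CUBIC)
cv2.imwrite("pics/z.png",np.vstack([np.hstack([a[:300],b]),np.hstack([c,d])]))
D=np.load("top0.npy"); P=cloud("top",D)
def blobs(z0,z1,r0,r1,c0,c1,mn=8):
    m=np.zeros((400,640),np.uint8); m[r0:r1,c0:c1]=((P[...,2]>z0)&(P[...,2]<z1))[r0:r1,c0:c1]
    n,L,st,ce=cv2.connectedComponentsWithStats(m)
    for i in range(1,n):
        if st[i,4]>=mn: q=P[L==i]; print(z0,ce[i].round(1),st[i,4],q.mean(0).round(4),np.ptp(q,0).round(3),np.percentile(q[:,2],90).round(4))
blobs(.068,.2,175,265,375,460); blobs(.13,.3,150,265,200,360); blobs(.08,.1,150,265,225,360)
for n,(x0,x1) in {"crate":(375,460)}.items():
    m=np.zeros((400,640),np.uint8); m[175:265,x0:x1]=(P[175:265,x0:x1,2]>.035)
    q=P[m>0][:,:2].astype(np.float32); r=cv2.minAreaRect(q); print(n,r)
m=np.zeros((400,640),np.uint8); m[150:265,225:360]=(P[150:265,225:360,2]>.08)&(P[150:265,225:360,2]<.1)
print("rails",cv2.minAreaRect(P[m>0][:,:2].astype(np.float32)))
E
```

```text
0.068 [410.5 202.8] 103 [ 0.5478 -0.2507  0.0761] [0.037 0.036 0.016] 0.0795
0.068 [433.9 207.8] 112 [ 0.5277 -0.3135  0.1074] [0.029 0.029 0.051] 0.1178
0.068 [401.8 221.9] 144 [ 0.4859 -0.2175  0.1081] [0.033 0.033 0.053] 0.1176
0.068 [429.1 232.8] 67 [ 0.4538 -0.2976  0.1047] [0.022 0.02  0.053] 0.1171
0.13 [251.6 177.6] 144 [0.6091 0.2204 0.1594] [0.031 0.031 0.039] 0.1655
0.13 [217.1 197.3] 76 [0.5486 0.314  0.1771] [0.022 0.008 0.081] 0.2049
0.13 [235.5 198.1] 115 [0.5445 0.2599 0.1859] [0.026 0.026 0.072] 0.2036
0.13 [249.4 221.5] 143 [0.4817 0.2237 0.1583] [0.029 0.031 0.041] 0.1657
0.13 [325.  223.5] 131 [0.4753 0.0084 0.1609] [0.03  0.029 0.038] 0.1665
0.13 [270.2 235.4] 97 [0.4393 0.1599 0.1911] [0.028 0.026 0.07 ] 0.2039
0.13 [268.7 253.6] 36 [0.389  0.1631 0.1913] [0.007 0.021 0.067] 0.2065
0.08 [298.4 201.3] 1278 [0.5514 0.0891 0.0889] [0.197 0.281 0.02 ] 0.0929
0.08 [253.7 230.9] 158 [0.4616 0.2221 0.0889] [0.029 0.078 0.019] 0.093
crate ((0.4213177263736725, -0.20061856508255005), (0.18967364728450775, 0.4096341133117676), 48.52833557128906)
rails ((0.5112735629081726, 0.14329005777835846), (0.3356056809425354, 0.2616700232028961), 89.74989318847656)
```

View pics/z.png

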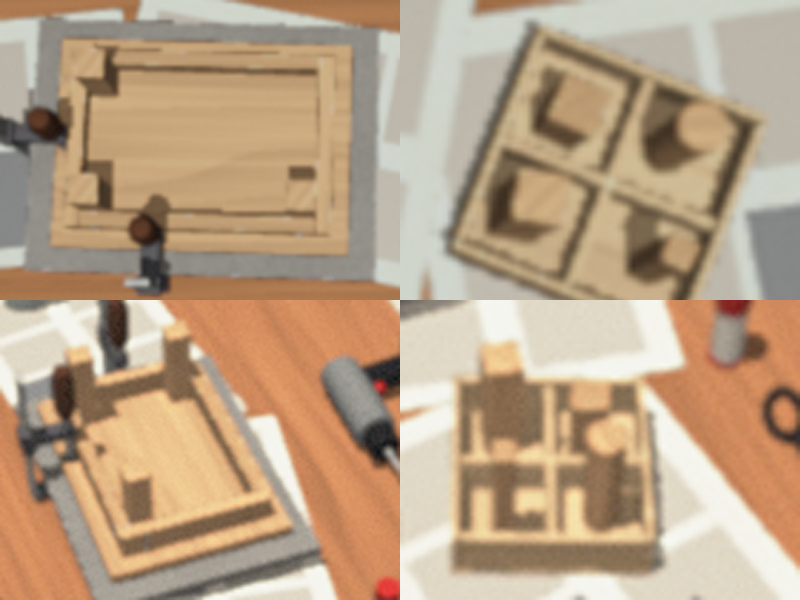

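The crops show the free corner at the stand's upper right in the top view (far x, right y). The wanted leg, full-height and square, is in the crate's lower-left compartment, at about (402,222) in the top picture. Next I'll measure the leg top and the stand's axes from both views.

```bash
cat > m.py <<'E'
from h import *
import sys
def tops(n,D,ztop,near,tol=.012,rad=.03):
    P=cloud(n,D); m=(abs(P[...,2]-ztop)<tol)&(np.hypot(P[...,0]-near[0],P[...,1]-near[1])<rad)
    v,u=np.nonzero(m)
    if len(u)<10: return None
    m_,f,T=cam(n)
    Q=np.array([onz(n,a,b,ztop)[:2] for a,b in zip(u,v)]).astype(np.float32)
    r=cv2.minAreaRect(Q); return len(u),Q.mean(0).round(4),np.median(P[m][:,2]).round(4),np.round(r[0],4),np.round(r[1],3),round(r[2],1)
E
python3 - <<'E'
from m import *
for n in("top","side"):
    D=np.load(n+"0.npy")
    for nm,z,c in [("leg",.116,(.486,-.2175)),("f1",.165,(.609,.2204)),("f2",.165,(.4817,.2237)),("f3",.165,(.4753,.0084)),("dowel",.116,(.528,-.3135)),("short",.078,(.548,-.25)),("thin",.116,(.454,-.298))]:
        print(n,nm,tops(n,D,z,c))
    # rail tops near free corner & board top
    P=cloud(n,D)
    for z in(.091,):
        m=(abs(P[...,2]-z)<.008)&(P[...,0]>.585)&(P[...,0]<.68)&(P[...,1]>.02)&(P[...,1]<.19)
        q=P[m]; q=q[:,:2]; c=q.mean(0); w=np.linalg.svd(q-c,full_matrices=False)[2][0]; 
        e=(q-c)@np.array([w[1],-w[0]]); print("long",c,np.arctan2(-w[0]*np.sign(w[1]),abs(w[1])),np.percentile(e,[3,97]))
        m=(abs(P[...,2]-z)<.008)&(P[...,1]>-.06)&(P[...,1]<-.005)&(P[...,0]>.47)&(P[...,0]<.6)
        q=P[m]; q=q[:,:2]; c=q.mean(0); w=np.linalg.svd(q-c,full_matrices=False)[2][0]
        e=(q-c)@np.array([w[1],-w[0]]); print("short",c,np.arctan2(w[1]*np.sign(w[0]),abs(w[0])),np.percentile(e,[3,97]))
# crate yaw from rim edges, image colour
t=cv2.imread("pics/top0.png")
P=cloud("top",np.load("top0.npy"))
m=((P[...,2]>.035)&(P[...,2]<.13)&(np.hypot(P[...,0]-.503,P[...,1]+.268)<.125))
r=cv2.minAreaRect(P[m][:,:2].astype(np.float32)); print("crate",r)
E
```

```text
top leg (111, array([ 0.4871, -0.219 ], dtype=float32), np.float64(0.1147), array([ 0.4871, -0.219 ]), array([0.031, 0.031]), 80.4)
top f1 (121, array([0.6099, 0.221 ], dtype=float32), np.float64(0.1627), array([0.6097, 0.22  ]), array([0.032, 0.029]), 89.9)
top f2 (120, array([0.4824, 0.2246], dtype=float32), np.float64(0.1622), array([0.4824, 0.2251]), array([0.031, 0.029]), 89.9)
top f3 (120, array([0.4763, 0.0084], dtype=float32), np.float64(0.1627), array([0.4764, 0.0085]), array([0.028, 0.028]), 89.9)
top dowel (85, array([ 0.5286, -0.3152], dtype=float32), np.float64(0.114), array([ 0.5282, -0.3156]), array([0.027, 0.03 ]), 44.2)
top short (105, array([ 0.5475, -0.2502], dtype=float32), np.float64(0.0762), array([ 0.5479, -0.2502]), array([0.031, 0.03 ]), 62.7)
top thin (45, array([ 0.4546, -0.2987], dtype=float32), np.float64(0.1135), array([ 0.4549, -0.2983]), array([0.019, 0.019]), 62.9)
long [0.63004485 0.10296113] -0.029884234970191072 [-0.00803744  0.00765483]
short [ 0.53445098 -0.0168458 ] -0.03425219206204905 [-0.00726155  0.00760073]
side leg (105, array([ 0.4845, -0
[... 449 characters left out ...]
), array([0.046, 0.032]), 82.3)
side dowel (85, array([ 0.5259, -0.3187], dtype=float32), np.float64(0.1154), array([ 0.5251, -0.3197]), array([0.036, 0.026]), 65.3)
side short (103, array([ 0.5443, -0.2532], dtype=float32), np.float64(0.0777), array([ 0.5441, -0.2544]), array([0.039, 0.028]), 65.6)
side thin (45, array([ 0.4529, -0.3028], dtype=float32), np.float64(0.1159), array([ 0.4527, -0.3036]), array([0.025, 0.015]), 67.2)
long [0.62811226 0.10319583] -0.03138312292880474 [-0.0090015   0.00752613]
short [ 0.5351443  -0.01755449] -0.03781743425904421 [-0.00912056  0.01080654]
crate ((0.5052715539932251, -0.2746999263763428), (0.1525169312953949, 0.15345504879951477), 67.50090026855469)
```

Both views agree:

| Item | Measured |
|---|---|
| Leg top | (0.4865, -0.2185), z about 0.115 |
| Leg yaw | -9.6° |
| Home | about (0.6035, 0.0045) |
| Stand yaw | about -1.75° |

The bottle and jar are on the straight path, so I'll lift first.

```bash
cat > go.py <<'E'
# usage: go.py x y z yawdeg -> remaining shift (tool units) and turn units for wz
from h import *; import sys
x,y,z,a=map(float,sys.argv[1:5]); o=get_obs(); R=np.array(o["eef_rot"]); p=np.array(o["tcp_pos"])
a=np.radians(a); G=np.array([[np.cos(a),np.sin(a),0],[np.sin(a),-np.cos(a),0],[0,0,-1]])
from scipy.spatial.transform import Rotation as r
print("t",o["time_s"],"pos",p.round(4),"shift units, tool now",(R.T@([x,y,z]-p)/.025).round(2),"after turn",(G.T@([x,y,z]-p)/.025).round(2),"turn",(np.degrees(r.from_matrix(R.T@G).as_rotvec())/8).round(2),"F",np.round(o["ft_force"],1),"w",round(o["width"],4),"g",np.round(o["grip_force"],1))
E
python3 -m pendant '[[0,0,-1,0,0,0.9],[0,0,-1,0,0,0.9],[0,0,-1,0,0,0.9],[0,0,-1,0,0,0.9],[0,0,-0.5,0,0,0],[0,0,0,0,0,0]]' 0.65
python3 go.py 0.4865 -0.2185 0.20 -9.6
```

```text
time_s: 0.7
tcp_pos: [0.2063, -0.5906, 0.3365]
eef_rot: [[0.987, -0.162, 0.001], [-0.162, -0.987, -0.002], [0.001, 0.002, -1.0]]
ft_force: [-0.3, 0.4, -0.6]
width: 0.0572
grip_force: 0.0
t 0.7 pos [ 0.2063 -0.5906  0.3365] shift units, tool now [  8.64 -16.52   5.44] after turn [  8.57 -16.55   5.46] turn [ 0.02 -0.01  0.03] F [-0.3  0.4 -0.6] w 0.0572 g 0.0
```

```bash

python3 -m pendant '[[0.43,-0.83,0,0,0,0],[0.43,-0.83,0,0,0,0],[0.43,-0.83,0,0,0,0],[0.43,-0.83,0,0,0,0],[0.43,-0.83,0,0,0,0],[0.43,-0.83,0,0,0,0],[0.43,-0.83,0,0,0,0],[0.43,-0.83,0,0,0,0],[0.43,-0.83,0,0,0,0],[0.43,-0.83,0,0,0,0]]'
python3 -m pendant '[[0.43,-0.83,0,0,0,0],[0.43,-0.83,0,0,0,0],[0.43,-0.83,0,0,0,0],[0.43,-0.83,0,0,0,0],[0.43,-0.83,0,0,0,0],[0.43,-0.83,0,0,0,0],[0.43,-0.83,0,0,0,0],[0.43,-0.83,0,0,0,0],[0.43,-0.83,0,0,0,0],[0.43,-0.83,0,0,0,0]]' | tail -3
python3 -m pendant '[[0,0,1,0,0,0],[0,0,1,0,0,0],[0,0,1,0,0,0],[0,0,1,0,0,0],[0,0,1,0,0,0],[0,0,0.5,0,0,0],[0,0,0,0,0,0],[0,0,0,0,0,0]]' |tail -3
python3 go.py 0.4865 -0.2185 0.078 -9.6
python3 - <<'E'
from m import *
ims=[]
for n in("top","side"):
    p,d=snapshot(n); np.save(n+"1.npy",d)
    r=(150,270,340,480) if n=="top" else (200,320,280,420)
    ims.append(cv2.resize(p[r[0]:r[1],r[2]:r[3]],(400,343),interpolation=cv2.INTER_CUBIC))
cv2.imwrite("pics/a1.png",np.hstack(ims))
E
```

```text
time_s: 1.7
tcp_pos: [0.3464, -0.402, 0.3333]
eef_rot: [[0.987, -0.163, -0.002], [-0.163, -0.987, 0.002], [-0.002, -0.001, -1.0]]
ft_force: [0.9, 0.2, -0.3]
width: 0.057
grip_force: 0.0
ft_force: [0.1, -0.2, 0.5]
width: 0.0569
grip_force: 0.0
ft_force: [0.1, 0.1, 0.8]
width: 0.0573
grip_force: 0.0
t 3.5 pos [ 0.487  -0.2166  0.1978] shift units, tool now [-0.01  0.08  4.79] after turn [-0.01  0.08  4.79] turn [-0.    0.    0.01] F [0.1 0.1 0.8] w 0.0573 g 0.0
```

View pics/a1.png

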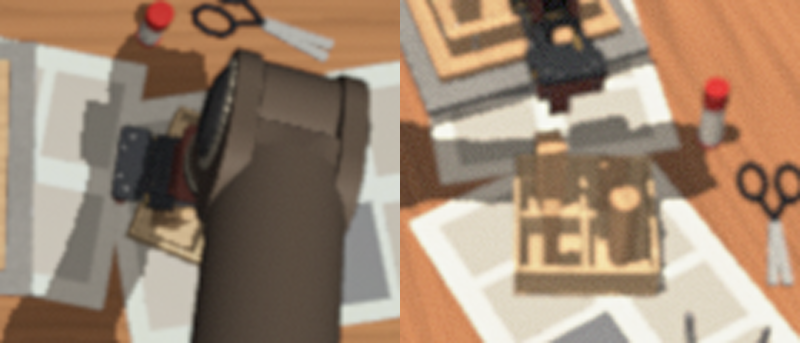

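The gripper hangs square above the leg: in the side crop the fingers are at about (555,95) and the leg top at (550,140). The neighbouring pieces are clear. I'll descend and grip.

```bash

python3 -m pendant '[[0,0.08,0.7,0,0,0],[0,0,0.7,0,0,0],[0,0,0.7,0,0,0],[0,0,0.7,0,0,0],[0,0,0.7,0,0,0],[0,0,0.7,0,0,0],[0,0,0.55,0,0,0],[0,0,0,0,0,0],[0,0,0,0,0,0]]' |tail -3
python3 -m pendant '[[0,0,0,0,0,0],[0,0,0,0,0,0],[0,0,0,0,0,0],[0,0,0,0,0,0],[0,0,0,0,0,0],[0,0,0,0,0,0],[0,0,0,0,0,0],[0,0,0,0,0,0]]' 0.2
python3 go.py 0.4865 -0.2185 0.078 -9.6
```

```text
ft_force: [-0.5, 0.0, 0.1]
width: 0.0569
grip_force: 0.0
time_s: 5.3
tcp_pos: [0.4868, -0.2187, 0.0793]
eef_rot: [[0.986, -0.166, 0.001], [-0.166, -0.986, -0.0], [0.001, 0.0, -1.0]]
ft_force: [-1.3, -0.0, 6.2]
width: 0.0298
grip_force: 29.9
t 5.3 pos [ 0.4868 -0.2187  0.0793] shift units, tool now [-0.01 -0.01  0.05] after turn [-0.01 -0.01  0.05] turn [ 0.   -0.    0.01] F [-1.3 -0.   6.2] w 0.0298 g 29.9
```

The grip width is 29.8 mm, so it is the square leg. I'll lift it and carry it to above the free corner, offset inward.

```bash

python3 -m pendant '[[0,0,-0.5,0,0,0],[0,0,-0.8,0,0,0],[0,0,-0.8,0,0,0],[0,0,-0.8,0,0,0],[0,0,-0.8,0,0,0],[0,0,-0.8,0,0,0],[0,0,-0.8,0,0,0],[0,0,-0.5,0,0,0],[0,0,0,0,0,0],[0,0,0,0,0,0]]' |tail -3
python3 go.py 0.596 0.0125 0.225 -1.75
```

```text
ft_force: [-1.1, -0.8, -0.7]
width: 0.03
grip_force: 29.9
t 6.3 pos [ 0.4862 -0.2185  0.2235] shift units, tool now [ 2.79 -9.84 -0.06] after turn [ 4.11 -9.37 -0.06] turn [-0.    0.   -0.98] F [-1.1 -0.8 -0.7] w 0.03 g 29.9
```

```bash

python3 -m pendant '[[0,0,0,0,0,-0.5],[0,0,0,0,0,-0.48],[0.25,-0.5,0,0,0,0],[0.45,-0.95,0,0,0,0],[0.45,-0.95,0,0,0,0],[0.45,-0.95,0,0,0,0],[0.45,-0.95,0,0,0,0],[0.45,-0.95,0,0,0,0],[0.45,-0.95,0,0,0,0],[0.45,-0.95,0,0,0,0]]' |tail -3
python3 -m pendant '[[0.45,-0.95,0,0,0,0],[0.4,-0.8,0,0,0,0],[0.31,-0.47,0,0,0,0],[0,0,0,0,0,0],[0,0,0,0,0,0],[0,0,0,0,0,0]]' |tail -3
python3 go.py 0.596 0.0125 0.14 -1.75
python3 - <<'E'
from m import *
ims=[]
for n in("top","side"):
    p,d=snapshot(n); np.save(n+"2.npy",d); cv2.imwrite(f"pics/{n}2.png",p)
    r=(140,260,240,380) if n=="top" else (120,240,255,395)
    ims.append(cv2.resize(p[r[0]:r[1],r[2]:r[3]],(400,343),interpolation=cv2.INTER_CUBIC))
cv2.imwrite("pics/a2.png",np.hstack(ims))
E
```

```text
ft_force: [0.7, 0.2, -0.5]
width: 0.03
grip_force: 29.9
ft_force: [0.4, -0.6, -0.0]
width: 0.0298
grip_force: 29.9
t 7.9 pos [0.6071 0.0107 0.2237] shift units, tool now [-0.44 -0.06  3.35] after turn [-0.45 -0.06  3.35] turn [ 0.01  0.   -0.01] F [ 0.4 -0.6 -0. ] w 0.0298 g 29.9
```

View pics/a2.png

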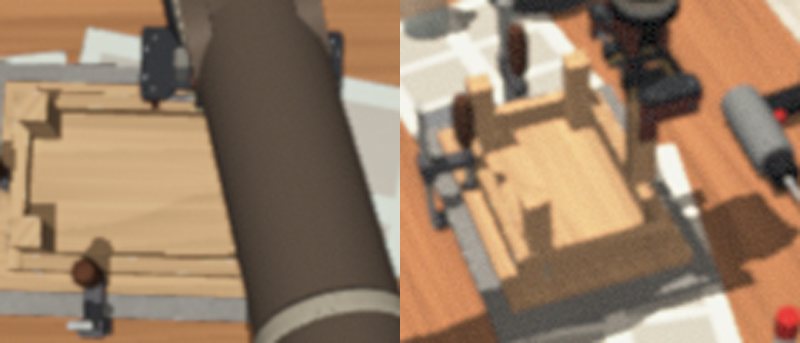

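The leg hangs upright over the free corner, at about (640,110–190) in the side crop, slightly too far out in x. I'll correct 11 mm inward and descend to just above the board.

```bash

python3 -m pendant '[[-0.44,-0.06,0,0,0,0],[0,0,0,0,0,0],[0,0,0.6,0,0,0],[0,0,0.6,0,0,0],[0,0,0.6,0,0,0],[0,0,0.6,0,0,0],[0,0,0.6,0,0,0],[0,0,0.35,0,0,0],[0,0,0,0,0,0],[0,0,0,0,0,0]]' |tail -3
python3 go.py 0.596 0.0125 0.128 -1.75
```

```text
ft_force: [0.4, 0.4, -0.1]
width: 0.0299
grip_force: 29.9
t 9.0 pos [0.5968 0.0141 0.1403] shift units, tool now [-0.03  0.06  0.49] after turn [-0.03  0.06  0.49] turn [-0. -0.  0.] F [ 0.4  0.4 -0.1] w 0.0299 g 29.9
```

Now I'll lower gently until the foot touches the board.

```bash

python3 -m pendant '[[0,0,0.12,0,0,0],[0,0,0.12,0,0,0],[0,0,0.12,0,0,0],[0,0,0,0,0,0],[0,0,0,0,0,0]]' 
python3 -m pendant '[[0,0,0.06,0,0,0],[0,0,0.06,0,0,0],[0,0,0,0,0,0],[0,0,0,0,0,0]]' | grep -E "pos|force"
```

```text
time_s: 9.5
tcp_pos: [0.5966, 0.014, 0.1311]
eef_rot: [[1.0, -0.03, -0.0], [-0.03, -1.0, -0.0], [-0.0, 0.0, -1.0]]
ft_force: [-0.1, -0.5, 0.0]
width: 0.0298
grip_force: 29.9
tcp_pos: [0.5968, 0.0141, 0.1283]
ft_force: [0.1, 0.6, 2.0]
grip_force: 29.9
```

The foot is touching (Fz 2 N). I'll seat it slightly more, then move toward the rails.

```bash

python3 -m pendant '[[0,0,0.02,0,0,0],[0,0,0,0,0,0],[0,0,0,0,0,0]]' | grep -E "pos|force"
python3 -m pendant '[[0.08,0.08,0,0,0,0],[0.06,0.08,0,0,0,0],[0,0.08,0,0,0,0],[0,0,0,0,0,0],[0,0,0,0,0,0]]' | grep -E "pos|force"
python3 -m pendant '[[0.04,0.04,0,0,0,0],[0.04,0.04,0,0,0,0],[0,0,0,0,0,0],[0,0,0,0,0,0]]' | grep -E "pos|force"
```

```text
tcp_pos: [0.5968, 0.0141, 0.1283]
ft_force: [-1.4, -0.2, 6.5]
grip_force: 29.9
tcp_pos: [0.6003, 0.0092, 0.1283]
ft_force: [-0.4, 2.9, 5.4]
grip_force: 29.9
tcp_pos: [0.6018, 0.0075, 0.1283]
ft_force: [-1.7, 3.9, 6.3]
grip_force: 29.9
```

```bash

python3 -m pendant '[[0.03,0.04,-0.015,0,0,0],[0,0.03,0,0,0,0],[0,0,0,0,0,0],[0,0,0,0,0,0]]' | grep -E "pos|force"
python3 -m pendant '[[0.03,0.03,0,0,0,0],[0,0,0,0,0,0],[0,0,0,0,0,0]]' | grep -E "pos|force"
python3 -m pendant '[[0.02,0.03,0,0,0,0],[0,0,0,0,0,0],[0,0,0,0,0,0]]' | grep -E "pos|force"
```

```text
tcp_pos: [0.6026, 0.0054, 0.1283]
ft_force: [-1.7, 4.5, 5.0]
grip_force: 29.9
tcp_pos: [0.6028, 0.0053, 0.1284]
ft_force: [-3.3, 6.5, 7.3]
grip_force: 29.9
tcp_pos: [0.6029, 0.0053, 0.1283]
ft_force: [-5.8, 6.9, 8.2]
grip_force: 29.9
```

Both rails are in contact. I'll raise each push toward 10 N.

```bash

python3 -m pendant '[[0.03,0.025,-0.02,0,0,0],[0,0,0,0,0,0],[0,0,0,0,0,0],[0,0,0,0,0,0]]' | grep -E "pos|force"
python3 -m pendant '[[0.02,0.015,-0.015,0,0,0],[0,0,0,0,0,0],[0,0,0,0,0,0],[0,0,0,0,0,0]]' 
python3 go.py 0.6035 0.0045 0.128 -1.75
```

```text
tcp_pos: [0.6031, 0.0052, 0.1284]
ft_force: [-5.3, 9.7, 5.9]
grip_force: 29.9
time_s: 12.9
tcp_pos: [0.6032, 0.0052, 0.1284]
eef_rot: [[1.0, -0.028, -0.003], [-0.028, -1.0, 0.004], [-0.004, -0.004, -1.0]]
ft_force: [-5.2, 10.6, 4.4]
width: 0.03
grip_force: 29.9
t 12.9 pos [0.6032 0.0052 0.1284] shift units, tool now [0.01 0.03 0.02] after turn [0.01 0.03 0.02] turn [-0.03  0.03  0.02] F [-5.2 10.6  4.4] w 0.03 g 29.9
```

```bash

python3 -m pendant '[[0.03,0,0,0,0,0],[0,0,0,0,0,0],[0,0,0,0,0,0],[0,0,0,0,0,0]]' | grep -E "pos|force"
python3 -m pendant '[[0.03,0,0,0,0,0],[0,0,0,0,0,0],[0,0,0,0,0,0],[0,0,0,0,0,0]]' | grep -E "pos|force|rot"
```

```text
tcp_pos: [0.6035, 0.0052, 0.1284]
ft_force: [-6.9, 9.9, 6.1]
grip_force: 30.0
tcp_pos: [0.604, 0.0052, 0.1285]
eef_rot: [[1.0, -0.028, -0.005], [-0.028, -1.0, 0.004], [-0.005, -0.004, -1.0]]
ft_force: [-7.9, 9.8, 6.1]
grip_force: 30.0
```

In y the leg meets a stiff stop. In x it still creeps, and friction on the short rail and the floor could explain the reading so far. I'll ease y and the floor load, then feel for the long rail.

```bash

python3 -m pendant '[[0,-0.08,-0.02,0,0,0],[0,0,0,0,0,0],[0,0,0,0,0,0],[0,0,0,0,0,0]]' | grep -E "pos|force"
for i in 1; do python3 -m pendant '[[0.03,0,0,0,0,0],[0,0,0,0,0,0],[0,0,0,0,0,0],[0,0,0,0,0,0]]' | grep -E "pos|force|rot"; done
python3 -m pendant '[[0.03,0,0,0,0,0],[0,0,0,0,0,0],[0,0,0,0,0,0],[0,0,0,0,0,0]]' | grep -E "pos|force|rot"
```

```text
tcp_pos: [0.6048, 0.0053, 0.1286]
ft_force: [-4.4, 6.7, 2.8]
grip_force: 30.0
tcp_pos: [0.6049, 0.0053, 0.1286]
eef_rot: [[1.0, -0.029, -0.005], [-0.029, -1.0, 0.002], [-0.005, -0.002, -1.0]]
ft_force: [-6.3, 6.4, 3.3]
grip_force: 30.0
tcp_pos: [0.605, 0.0053, 0.1286]
eef_rot: [[1.0, -0.029, -0.006], [-0.029, -1.0, 0.002], [-0.006, -0.001, -1.0]]
ft_force: [-9.0, 5.6, 5.8]
grip_force: 30.0
```

```bash

python3 -m pendant '[[0.04,0,-0.02,0,0,0],[0,0,0,0,0,0],[0,0,0,0,0,0],[0,0,0,0,0,0]]' | grep -E "pos|force|rot"
python3 -m pendant '[[0.02,0.06,0,0,0,0],[0,0,0,0,0,0],[0,0,0,0,0,0],[0,0,0,0,0,0]]' | grep -E "pos|force|rot"
python3 - <<'E'
from m import *
ims=[]
for n in("top","side"):
    p,d=snapshot(n); np.save(n+"3.npy",d); cv2.imwrite(f"pics/{n}3.png",p)
    r=(160,230,290,370) if n=="top" else (120,225,295,395)
    ims.append(cv2.resize(p[r[0]:r[1],r[2]:r[3]],(400,350 if n=="top" else 420),interpolation=cv2.INTER_CUBIC)[:350])
cv2.imwrite("pics/a3.png",np.hstack(ims))
E
```

```text
tcp_pos: [0.6053, 0.0053, 0.1286]
eef_rot: [[1.0, -0.029, -0.008], [-0.029, -1.0, 0.002], [-0.008, -0.001, -1.0]]
ft_force: [-10.0, 6.8, 4.3]
grip_force: 30.0
tcp_pos: [0.6058, 0.0051, 0.1286]
eef_rot: [[1.0, -0.028, -0.008], [-0.028, -1.0, 0.003], [-0.008, -0.003, -1.0]]
ft_force: [-9.6, 8.0, 4.6]
grip_force: 30.0
```

View pics/a3.png

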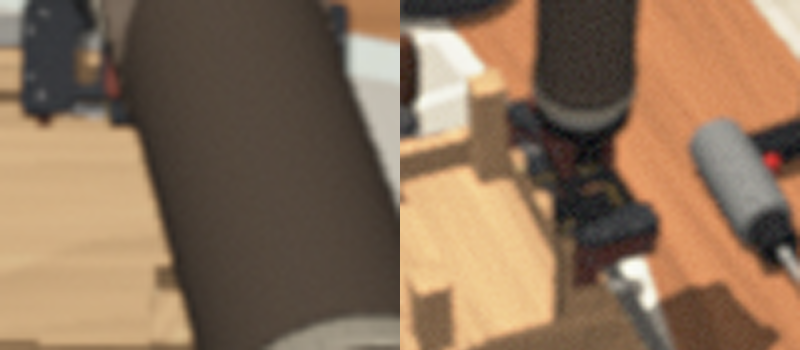

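The arm hides the leg in both views, so I'll use the wrench to find where the rail reactions act, and check for creep.

```bash
cat > w.py <<'E'
from h import *
o=get_obs(); F=np.array(o["ft_force"]);M=np.array(o["ft_torque"])
print(round(o["time_s"],2),np.round(o["tcp_pos"],4),"z",np.round(o["eef_rot"],4)[:,2],"F",F.round(1),"M",M.round(2),"h_long",(M[1]/-F[0]).round(3),"h_short",(M[0]/F[1]).round(3))
E
python3 w.py
python3 -m pendant '[[0,0,0,0,0,0],[0,0,0,0,0,0],[0,0,0,0,0,0],[0,0,0,0,0,0],[0,0,0,0,0,0]]' >/dev/null; python3 w.py
python3 -m pendant '[[0,0,0,0,0.12,0],[0,0,0,0,0,0],[0,0,0,0,0,0],[0,0,0,0,0,0],[0,0,0,0,0,0]]' >/dev/null; python3 w.py
```

```text
15.8 [0.6058 0.0051 0.1286] z [-0.0076  0.0032 -1.    ] F [-10.5   9.1   4.3] M [ 2.49  2.55 -0.13] h_long 0.244 h_short 0.273
16.3 [0.6058 0.0051 0.1287] z [-0.0075  0.0032 -1.    ] F [-9.7  9.3  3.4] M [ 2.51  2.55 -0.09] h_long 0.262 h_short 0.272
16.8 [0.6066 0.0051 0.1286] z [ 0.0108  0.0029 -0.9999] F [-6.6  8.8  2.9] M [ 2.52  1.85 -0.04] h_long 0.281 h_short 0.286
```

The hold is steady, but x is ambiguous. For a clean test I'll back fully off the short rail and the floor, and read the pure x contact.

```bash

python3 -m pendant '[[0,-0.1,-0.04,0,0,0],[0,-0.12,0,0,0,0],[0,0,0,0,0,0],[0,0,0,0,0,0],[0,0,0,0,0,0]]' >/dev/null; python3 w.py
python3 -m pendant '[[-0.04,0,0,0,0,0],[0,0,0,0,0,0],[0,0,0,0,0,0],[0,0,0,0,0,0]]' >/dev/null; python3 w.py
python3 -m pendant '[[-0.04,0,0,0,0,0],[0,0,0,0,0,0],[0,0,0,0,0,0],[0,0,0,0,0,0]]' >/dev/null; python3 w.py
```

```text
17.3 [0.6066 0.0059 0.129 ] z [ 0.0099 -0.0024 -0.9999] F [-6.5 -0.2  0.1] M [-0.02  1.59  0.01] h_long 0.243 h_short 0.119
17.7 [0.6065 0.0062 0.1294] z [ 0.012  -0.002  -0.9999] F [-5.6 -0.9 -2.6] M [-0.36  1.6   0.03] h_long 0.285 h_short 0.38
18.1 [0.6065 0.0067 0.1301] z [ 0.0141 -0.0014 -0.9999] F [-4.6 -0.8 -3.8] M [-0.34  1.48  0.02] h_long 0.323 h_short 0.432
```

That confirms it: with no short-rail or floor load, the long rail alone pushes back with a stiff 6.5 N at x about 0.6065. Now I'll re-seat downward, then build the x push, then y.

```bash

python3 -m pendant '[[-0.04,0,0.03,0,0,0],[0,0,0.04,0,0,0],[0,0,0,0,0,0],[0,0,0,0,0,0],[0,0,0,0,0,0]]' >/dev/null; python3 w.py
python3 -m pendant '[[0.06,0,0,0,0,0],[0.06,0,0,0,0,0],[0.03,0,0,0,0,0],[0,0,0,0,0,0],[0,0,0,0,0,0],[0,0,0,0,0,0]]' >/dev/null; python3 w.py
python3 -m pendant '[[0,0.06,0,0,0,0],[0,0.06,0,0,0,0],[0,0.04,0,0,0,0],[0,0,0,0,0,0],[0,0,0,0,0,0],[0,0,0,0,0,0]]' >/dev/null; python3 w.py
```

```text
18.6 [0.6063 0.0071 0.1293] z [ 0.0163 -0.0011 -0.9999] F [-4.6 -1.3  1.7] M [-0.29  1.4  -0.  ] h_long 0.302 h_short 0.226
19.2 [0.6091 0.0071 0.1295] z [ 0.0144 -0.0012 -0.9999] F [-9.9 -0.1  4.3] M [-0.2   2.45 -0.04] h_long 0.248 h_short 1.533
19.8 [0.6091 0.0057 0.1292] z [ 0.0146  0.0018 -0.9999] F [-9.4  4.7  2.6] M [1.21 2.22 0.04] h_long 0.237 h_short 0.258
```

The tool slid 2.8 mm in x with little extra force, and the reaction sits at the rail's top edge. The leg is probably pivoting in the pads because I hold it too high above the rail. I'll ease off, let go so it stands flat on the board, straighten the tool and re-grip lower.

```bash

python3 -m pendant '[[-0.1,-0.05,-0.01,0,0,0],[-0.1,-0.05,0,0,0,0],[-0.05,-0.05,0,0,0,0],[0,0,0,0,0,0],[0,0,0,0,0,0]]' >/dev/null; python3 w.py
python3 -m pendant '[[0,0,0,0,0,0],[0,0,0,0,0,0],[0,0,0,0,0,0],[0,0,0,0,0,0],[0,0,0,0,0,0]]' 0.5 |tail -2; python3 w.py
python3 go.py 0.603 0.0055 0.105 -1.7
```

```text
20.3 [0.6046 0.0071 0.1296] z [ 1.780e-02 -6.000e-04 -9.998e-01] F [ 0.6 -0.6  0.2] M [-0.01  0.01 -0.03] h_long -0.024 h_short 0.012
width: 0.0439
grip_force: 0.0
20.8 [0.6042 0.0072 0.1293] z [ 1.680e-02 -5.000e-04 -9.999e-01] F [-0.6  0.5  0.1] M [-0.02  0.01  0.02] h_long 0.009 h_short -0.041
t 20.8 pos [0.6042 0.0072 0.1293] shift units, tool now [-0.06  0.07  0.97] after turn [-0.05  0.07  0.97] turn [ 0.   -0.12 -0.  ] F [-0.6  0.5  0.1] w 0.0439 g 0.0
```

```bash

python3 -m pendant '[[0,0,0,0,-0.12,0],[-0.05,0,0.3,0,0,0],[0,0,0.4,0,0,0],[0,0,0.28,0,0,0],[0,0,0,0,0,0],[0,0,0,0,0,0],[0,0,0,0,0,0]]' |tail -2; python3 w.py
python3 -m pendant '[[0,0,0,0,0,0],[0,0,0,0,0,0],[0,0,0,0,0,0],[0,0,0,0,0,0],[0,0,0,0,0,0],[0,0,0,0,0,0]]' 0.2 |tail -2; python3 w.py
python3 - <<'E'
from m import *
p,d=snapshot("side")
cv2.imwrite("pics/a4.png",cv2.resize(p[110:215,295:395],(600,600*105//100),interpolation=cv2.INTER_CUBIC)[:600])
E
```

```text
width: 0.0438
grip_force: 0.0
21.5 [0.6031 0.0074 0.105 ] z [ 4.e-04  1.e-04 -1.e+00] F [-0.  -0.8 -0.2] M [ 0.01  0.03 -0.09] h_long 0.98 h_short -0.02
width: 0.0299
grip_force: 30.0
22.1 [0.6031 0.0073 0.1051] z [ 5.e-04 -1.e-04 -1.e+00] F [-0.  -0.1  3. ] M [-0.01  0.08  0.01] h_long 11.71 h_short 0.074
```

View pics/a4.png

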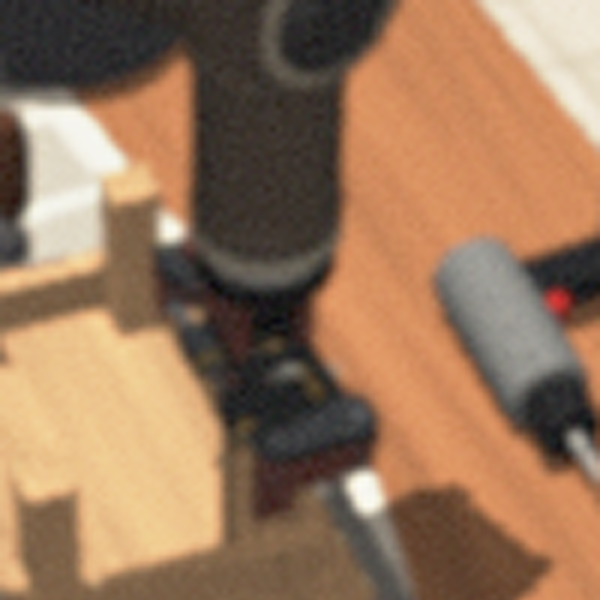

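The leg stands upright between the fingers, at about (240,490) in the crop. Grip width is 29.9 mm, and the fingertips now sit 50 mm above the foot. I'll push x alone first.

```bash

python3 -m pendant '[[0.04,0,-0.01,0,0,0],[0,0,0,0,0,0],[0,0,0,0,0,0]]' >/dev/null; python3 w.py
python3 -m pendant '[[0.04,0,0,0,0,0],[0,0,0,0,0,0],[0,0,0,0,0,0]]' >/dev/null; python3 w.py
python3 -m pendant '[[0.04,0,0,0,0,0],[0,0,0,0,0,0],[0,0,0,0,0,0]]' >/dev/null; python3 w.py
python3 -m pendant '[[0.04,0,0,0,0,0],[0,0,0,0,0,0],[0,0,0,0,0,0]]' >/dev/null; python3 w.py
```

```text
22.45 [0.6035 0.0073 0.1051] z [-9.e-04 -1.e-04 -1.e+00] F [-4.2  0.3  5.5] M [0.01 0.86 0.01] h_long 0.206 h_short 0.04
22.75 [0.6043 0.0073 0.1051] z [-1.1e-03 -2.0e-04 -1.0e+00] F [-4.3  0.6  6.3] M [ 0.03  0.95 -0.01] h_long 0.222 h_short 0.05
23.05 [0.6053 0.0073 0.1051] z [-1.1e-03 -1.0e-04 -1.0e+00] F [-4.5  0.   5.9] M [0.15 0.93 0.02] h_long 0.208 h_short 6.486
23.35 [0.6063 0.0073 0.1051] z [-1.1e-03 -1.0e-04 -1.0e+00] F [-3.  -0.4  6.2] M [ 0.01  1.   -0.01] h_long 0.331 h_short -0.027
```

```bash

python3 -m pendant '[[0.02,0,-0.03,0,0,0],[0,0,0,0,0,0],[0,0,0,0,0,0]]' >/dev/null; python3 w.py
python3 -m pendant '[[0.04,0,0,0,0,0],[0,0,0,0,0,0],[0,0,0,0,0,0]]' >/dev/null; python3 w.py
python3 -m pendant '[[0.04,0,0,0,0,0],[0,0,0,0,0,0],[0,0,0,0,0,0]]' >/dev/null; python3 w.py
```

```text
23.65 [0.6075 0.0072 0.1055] z [ 1.e-04  0.e+00 -1.e+00] F [ 0.6 -0.7 -0.4] M [0.03 0.01 0.04] h_long -0.015 h_short -0.042
23.95 [0.6084 0.0072 0.1057] z [-0.  0. -1.] F [ 0.2 -1.  -0.8] M [ 0.02  0.07 -0.05] h_long -0.3 h_short -0.02
24.25 [0.6086 0.0072 0.1056] z [-1.6e-03 -1.0e-04 -1.0e+00] F [-5.3  0.   2.2] M [ 0.04  1.12 -0.03] h_long 0.212 h_short 0.927
```

Free motion, then a stiff stop at x = 0.6086: that is the long rail. I'll raise x to about 9 N, watching for pivoting.

```bash

python3 -m pendant '[[0.03,0,0.01,0,0,0],[0,0,0,0,0,0],[0,0,0,0,0,0]]' >/dev/null; python3 w.py
python3 -m pendant '[[0.03,0,0,0,0,0],[0,0,0,0,0,0],[0,0,0,0,0,0],[0,0,0,0,0,0]]' >/dev/null; python3 w.py
```

```text
24.55 [0.6087 0.0072 0.1053] z [-3.e-03 -3.e-04 -1.e+00] F [-6.9 -0.2  5. ] M [ 0.12  1.75 -0.05] h_long 0.253 h_short -0.655
24.95 [0.6087 0.0071 0.1052] z [-4.3e-03 -4.0e-04 -1.0e+00] F [-9.3 -0.3  5.1] M [ 0.08  2.24 -0.07] h_long 0.24 h_short -0.266
```

X is now stiff at 9 N. I'll ease x to about 4 N, close in y to about 11 N, then restore x.

```bash

python3 -m pendant '[[-0.06,0,-0.01,0,0,0],[0,0,0,0,0,0],[0,0.06,0,0,0,0],[0,0,0,0,0,0],[0,0,0,0,0,0]]' >/dev/null; python3 w.py
python3 -m pendant '[[0,0.04,0,0,0,0],[0,0.04,0,0,0,0],[0,0,0,0,0,0],[0,0,0,0,0,0]]' >/dev/null; python3 w.py
python3 -m pendant '[[0,0.04,0,0,0,0],[0,0.03,0,0,0,0],[0,0,0,0,0,0],[0,0,0,0,0,0]]' >/dev/null; python3 w.py
```

```text
25.45 [0.6086 0.0066 0.1055] z [-0.0015  0.001  -1.    ] F [-5.5  1.9 -0.3] M [ 0.61  1.35 -0.04] h_long 0.245 h_short 0.314
25.85 [0.6086 0.0054 0.1055] z [-0.0015  0.0019 -1.    ] F [-5.1  3.8 -0.2] M [ 1.03  1.34 -0.05] h_long 0.263 h_short 0.271
26.25 [0.6086 0.0053 0.1055] z [-0.0013  0.0037 -1.    ] F [-4.5  7.6 -0.6] M [ 1.87  1.25 -0.15] h_long 0.277 h_short 0.245
```

```bash

python3 -m pendant '[[0.03,0.02,0.015,0,0,0],[0.03,0.02,0,0,0,0],[0,0,0,0,0,0],[0,0,0,0,0,0],[0,0,0,0,0,0]]' >/dev/null; python3 w.py
python3 -m pendant '[[0.01,0.01,0,0,0,0],[0,0,0,0,0,0],[0,0,0,0,0,0],[0,0,0,0,0,0],[0,0,0,0,0,0]]' >/dev/null; python3 w.py
```

```text
26.75 [0.6087 0.0053 0.1054] z [-0.0038  0.0044 -1.    ] F [-10.7   9.4   5.8] M [ 2.33  2.69 -0.25] h_long 0.252 h_short 0.247
27.25 [0.6087 0.0052 0.1054] z [-0.0042  0.0046 -1.    ] F [-11.7   9.7   7.1] M [ 2.48  2.84 -0.27] h_long 0.242 h_short 0.255
```

Forces are about 11 N and 10 N, both steady. As a check, I'll measure the leg's visible inner face against the rail in the side depth picture while holding.

```bash

python3 -m pendant '[[0,0,0,0,0,0],[0,0,0,0,0,0],[0,0,0,0,0,0],[0,0,0,0,0,0],[0,0,0,0,0,0],[0,0,0,0,0,0],[0,0,0,0,0,0],[0,0,0,0,0,0],[0,0,0,0,0,0],[0,0,0,0,0,0]]' >/dev/null; python3 w.py
python3 - <<'E'
from m import *
for n in("side","top"):
    p,d=snapshot(n); P=cloud(n,d)
    for z0,z1 in((.06,.075),(.075,.09),(.09,.105),(.105,.125)):
        m=(P[...,2]>z0)&(P[...,2]<z1)&(P[...,0]>.565)&(P[...,0]<.612)&(P[...,1]>-.006)&(P[...,1]<.03)
        q=P[m]; print(n,z0,len(q),q[:,:2].mean(0).round(4) if len(q) else "", np.percentile(q[:,0],[10,50,90]).round(4) if len(q) else "", np.percentile(q[:,1],[10,90]).round(3) if len(q) else "")
    if n=="side": cv2.imwrite("pics/a5.png",cv2.resize(p[165:215,310:370],(720,600),interpolation=cv2.INTER_CUBIC))
E
```

```text
28.25 [0.6087 0.0053 0.1054] z [-0.0042  0.0046 -1.    ] F [-11.2   8.7   7.4] M [ 2.49  2.82 -0.23] h_long 0.251 h_short 0.287
side 0.06 5 [0.583  0.0188] [0.5731 0.586  0.5896] [0.013 0.025]
side 0.075 6 [0.5896 0.0078] [0.5884 0.5895 0.5909] [0.001 0.013]
side 0.09 8 [0.5898 0.0034] [0.588  0.5886 0.5922] [-0.006  0.013]
side 0.105 11 [0.589  0.0059] [0.5884 0.5892 0.5897] [-0.004  0.013]
top 0.06 0   
top 0.075 0   
top 0.09 0   
top 0.105 0
```

View pics/a5.png

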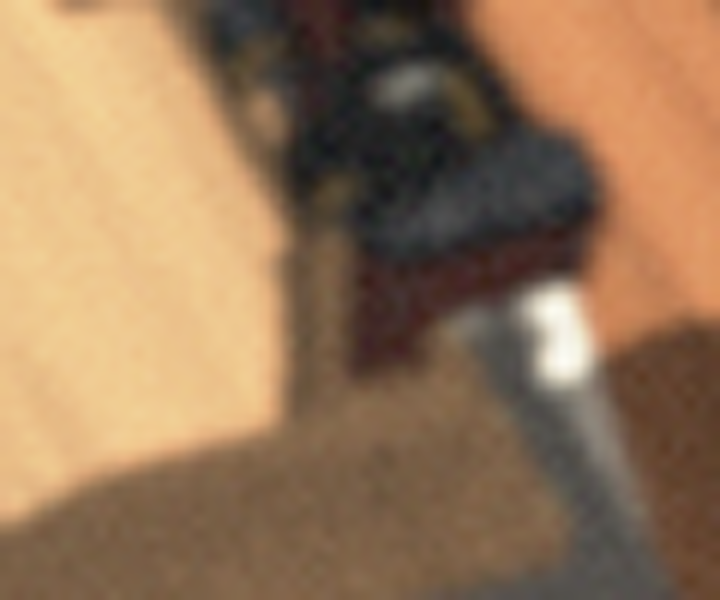

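The leg's inner face reads x = 0.589 ± 0.001 from z 0.075 to 0.125. So the leg is upright with its centre at about 0.604, which matches home. I'll hold for the required time, then hand in.

```bash

python3 -m pendant '[[0,0,0,0,0,0],[0,0,0,0,0,0],[0,0,0,0,0,0],[0,0,0,0,0,0],[0,0,0,0,0,0],[0,0,0,0,0,0],[0,0,0,0,0,0],[0,0,0,0,0,0],[0,0,0,0,0,0],[0,0,0,0,0,0]]' >/dev/null; python3 w.py
python3 -m pendant '[[0,0,0,0,0,0],[0,0,0,0,0,0],[0,0,0,0,0,0],[0,0,0,0,0,0],[0,0,0,0,0,0],[0,0,0,0,0,0],[0,0,0,0,0,0],[0,0,0,0,0,0],[0,0,0,0,0,0],[0,0,0,0,0,0]]' >/dev/null; python3 w.py
python3 -c "from rig import job_done; print(job_done())"
```

```text
29.35 [0.6087 0.0053 0.1054] z [-0.0043  0.0047 -1.    ] F [-11.5  10.7   7.1] M [ 2.49  2.89 -0.21] h_long 0.252 h_short 0.232
30.35 [0.6087 0.0052 0.1054] z [-0.0043  0.0046 -1.    ] F [-11.1  10.2   6.2] M [ 2.45  2.83 -0.29] h_long 0.255 h_short 0.24
the job is handed in; nothing more can be done
None
```

The leg is upright on the board in the free corner, still gripped, and pushing steadily with about 11 N towards the long rail and 10 N towards the short rail by the wrist sensor; I handed the job in at 30 s, no verdict came back, and I had to re-grip the leg once, lower down, inside the corner.

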